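# Load a model-building module under a spring hold-down flap

## Task

On the gluing jig, press down the orange paddle with one fingertip to swing the spring-closed flap open, and while that fingertip keeps it open, push the white building module along its lane with the other fingertip until its front is beneath the flap and it sits fully home against the end stop. Then let the flap close onto the module so that it is clamped. Only push the module, never lift or tip it, and leave the glue bottle, the blue pot and the cardboard tower where they stand.

Things in the scene. Friction and masses are not known exactly. Their poses are not given: they have to be found in the camera images.
- jig: Gluing jig, fixed: plywood base 245 x 150 x 8 mm. Origin on the table top, below the hinge line; +x: direction to push the module, +y left of it, z up. Base spans x -190..55, y -75..75 mm. The lane is the base top (8 mm up) between two aluminium fences: inner faces at y -12 and -68 mm, x -167..38, tops 20 mm above the table.
- stop (a point): Centre of the face of the aluminium end stop, at jig (38, -40, 25) mm; axes as the jig. The stop is 62 mm wide and 42 mm high above the table. The module's front must rest on this face.
- hinge (a point): Point on the flap's hinge shaft (steel, 8 mm diameter) at jig (0, 0, 52) mm; axes as the jig. The shaft runs along jig x between two posts (12 mm wide, 60 mm high) at jig x -168 and +43 mm.
- flap (a joint): Angle of the orange flap, rad: 0 closed, grows as it opens, stop at 0.95. Lane side: a plate at jig x 5..33, y 0..-62 mm, drooping 0.44 rad below level when closed, a rubber foot beneath it. Closed, it blocks the lane. The module passes at over 0.46 (best 0.55 to 0.85); clamping the module it reads about 0.44. A spring shuts it; some 5 N on the paddle holds it open.
- paddle (a point): Top face of the ribbed orange paddle (one piece with the flap), 40 mm left of the hinge, jig x -87; moves with it. A flat 4 mm plate at jig x -155..-20, y 2..62 mm. It slopes up to the left by 0.26 rad when closed (this point 64 mm above the table); pressed down it slopes 0.44 down at flap value 0.7. A fingertip can slide along it in jig x while holding it down.
- module: White stepped model building, black windows, red roof on its rear part, loose, 0.09 to 0.18 kg, standing in the lane. Origin: centre of its underside; x points to the stop within 0.03 rad. 70 mm long (x), 50 mm wide. The front 40 mm is 36 mm high and goes under the flap; the rear 30 mm is 58 mm high with an upright rear face to push. Fully home its origin is at jig x = +3 mm.
- glue: Green glue bottle, 40 mm diameter, 85 mm high, loose, right of the jig; origin at the centre of its underside. Leave alone.
- pot: Blue ceramic cup, 60 mm diameter, 60 mm high, loose, left of the jig; origin at the centre of its underside. Leave alone.
- tower: Cardboard model tower with a black roof, 45 x 45 x 74 mm, loose, beyond the jig; origin at the centre of its underside. Leave alone.
Not all that is in view belongs to the job. What is shaped like the module but pink is not meant.

How it is judged:
By the outcome, as a careful person would: the job done as asked, in the order asked, and still so for the second after the job is handed in, with the robot touching nothing.
It also fails if it takes over 35 s, if anything falls off the work surface, if the arm or the gripper's body presses on something with over 40 N, if the wrist force passes 120 N, or if a joint passes its speed limit or range.

## Robot

A 6-joint arm with a two-finger parallel gripper is mounted at the origin on the work surface. World frame = base frame: x ahead of the robot, y to its left, z up, the work surface at z = 0. Lengths are in m, angles in rad, forces in N, time in s.
With the tool pointing down it reaches from about 0.425 to 1.125 m from the base axis. Payload 14.9 kg.
Tool frame: the origin (TCP) lies between the finger pads; the fingertips stand tip_extent ahead of it and the grasp point (between the pads) lies 6 mm ahead of it (tip_extent is the distance from the TCP to the fingertips, in m); x points along the fingers, y is the direction in which the jaws open and shut, and the axes are right-handed (so a half turn about x gives the same grasp; the last joint's range is limited). The gripper opens to 91 mm and grips with 3 to 60 N. Pads are 32 mm wide; open, the fingers measure 118 mm over their backs; the gripper's body (76 mm by 178 mm) begins 60 mm behind the grasp point.
Start: joints at [-1.145, 0.379, 1.734, -0, 1.028, -0.033], TCP at [0.31, -0.628, 0.239] pointing down, gripper open.
Joint ranges: [-2.77, 2.77], [-0.74, 2.19], [0, 2.66], [-1.06, 4.2], [0.31, 2.87], [-3.08, 3.08]. Speed limits (rad/s): [1.89, 1.89, 2.39, 3.14, 3.14, 3.14].

## Interface

Orientations are given as a rotation vector (axis times angle).
In Python, from rig import read_state, camera, get_calibration, sign_off, tip_extent gives the robot as it stands.
- The arm moves only by the tool carry_out, never from a script. Its argument "rows" is a list of rows, each an object with "angular": the turn, a rotation vector about the tool's x, y, z in rad, a list of three; "offset": the shift along the tool's x, y, z in m, a list of three; "gripper": the opening, from 0 (shut) to 1 (fully open). In form: [{"angular": [wx, wy, wz], "offset": [tx, ty, tz], "gripper": gripper}, ...]. A call has 1 to 20 rows; each row shifts and turns the commanded pose from where the row before left it, along the tool's axes as they then stand; what a row does not reach is not made up. A row lasts 1/8 s, in which the tool goes at most 62.5 mm and 10.7 degrees, less where a joint would pass 70% of its speed; a pose out of reach is approached as far as the arm can. A call with a gripper value outside its range is refused whole. The fingers move at their own pace and stop on an object; "force" is the grip in N (left out, the last holds). Time passes only in rows, so rows that do not move let the fingers close. It gives the time, the measured TCP pose, the force and the opening at its end, in the units of the state.
- read_state(): the state, without advancing time (a new reading comes with each control period).
- camera(name): name is "scene" or "side" or "wrist"; returns the picture (480x640x3 uint8, blue, green, red); there is no depth.
- get_calibration(name): a dict with "K" (3x3 intrinsics, pixels), "pose" (4x4, takes a point from camera to world coordinates). Camera axes: x right, y down, z forward; pixel columns grow to the right and rows downward; lengths in m; the calibration is good to about 2 mm. A picture is of the moment at which its call begins: read the wrist's pose just before it. get_calibration takes no time and is no camera call; for the wrist camera it gives the pose at the moment of the call.
- sign_off(): hands the job in, once; it reports no verdict.
The state is a dict: "clock": time; "joint_positions": joint angles; "joint_vel": joint speeds; "tau": joint torques, N m; "ee_pos": TCP position; "orientation": TCP orientation; "wrist_force": force on the tool from outside, world axes, zero at the start; "wrist_torque": the same for the moment, N m; "grip_width": finger opening in m.
Only numpy, scipy, OpenCV 4.12 (cv2) and the standard library are available. Lean on these libraries where they do the work, as an engineer would, in place of code of your own. Each camera call takes 0.05 s, during which the arm holds its last target. There are 200 camera calls.

## Working session

There is one attempt and no reset: what is moved stays moved. The work goes in short steps, Python scripts to look and compute and a tool call to move; the robot and the scene stay as the last step left them, time stands still between calls to the robot, and variables do not carry over. Pictures are saved under pics/ and viewed, about 8 in all and at most 12, crops included, and the job is handed in when it is done.

Besides the shell and the picture viewer there is one more tool, called after "Request:" as name([rows], argument=value, ...), one row to a line, values as JSON. carry_out: Moves the arm, as the interface text tells. Its arguments: {"type":"object","properties":{"rows":{"type":"array","items":{"type":"object","properties":{"angular":{"type":"array","items":{"type":"number"}},"offset":{"type":"array","items":{"type":"number"}},"gripper":{"type":"number"}}}},"force":{"type":"number"}},"required":["rows"]}

```bash
mkdir -p pics; ls; python3 - <<'E'
from rig import *
import cv2,numpy as np
np.set_printoptions(precision=4,suppress=True)
s=read_state();print(s['clock'],s['ee_pos'],s['orientation'],s['grip_width'],tip_extent)
for n in("scene","side"):
    cv2.imwrite(f"pics/{n}0.png",camera(n));c=get_calibration(n);print(n,c['K'],c['pose'])
c=get_calibration('wrist');print(c)
E
```

```text
pics
0.0 [ 0.3098 -0.6273  0.2383] [ 1.9666  0.4604 -1.9671] 0.091133239673585 0.025
scene [[553.095    0.     324.2637]
 [  0.     553.095  254.5023]
 [  0.       0.       1.    ]] [[ 0.2391  0.724  -0.647   1.1504]
 [ 0.9708 -0.1906  0.1455 -0.0823]
 [-0.018  -0.6629 -0.7485  0.6671]
 [ 0.      0.      0.      1.    ]]
side [[460.9979   0.     314.8301]
 [  0.     460.9979 239.106 ]
 [  0.       0.       1.    ]] [[ 0.8735 -0.2798  0.3983  0.3275]
 [-0.4867 -0.4916  0.7221 -0.551 ]
 [-0.0062 -0.8246 -0.5656  0.5449]
 [ 0.      0.      0.      1.    ]]
{'K': array([[431.4992,   0.    , 323.668 ],
       [  0.    , 431.4992, 236.2917],
       [  0.    ,   0.    ,   1.    ]]), 'pose': array([[ 0.4419, -0.8643, -0.2403,  0.3791],
       [-0.8971, -0.4258, -0.1179, -0.5952],
       [-0.0004,  0.2677, -0.9635,  0.3841],
       [ 0.    ,  0.    ,  0.    ,  1.    ]])}
```

View pics/scene0.png

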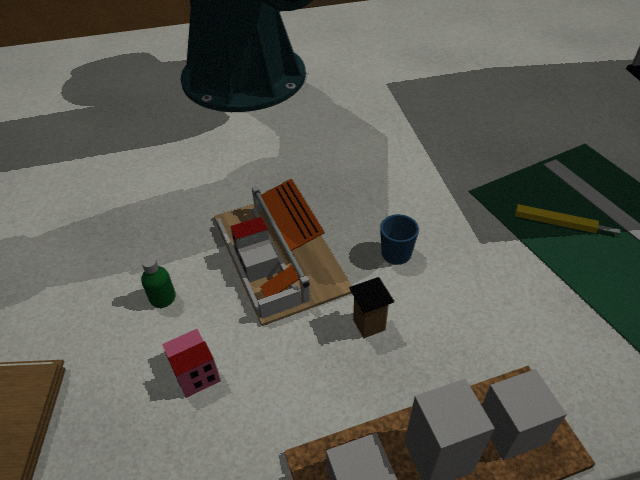

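View pics/side0.png

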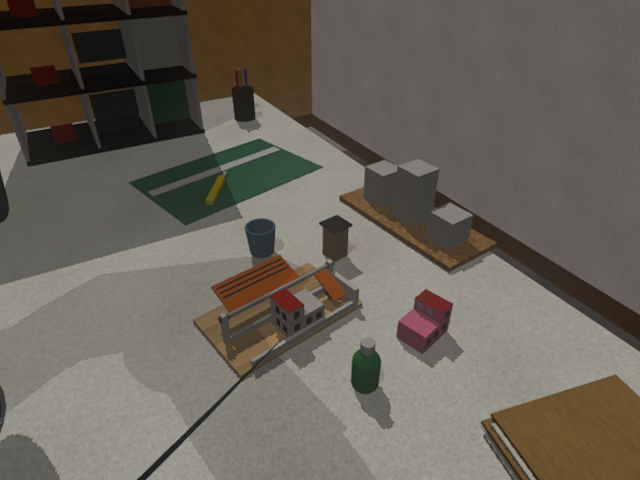

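Scene: the jig is at about (215–350, 180–325) with the white, red-roofed module in its lane. In the side view the jig is at (195–360, 255–375). The pink house is a decoy. I'll enlarge both views.

```bash
python3 - <<'E'
import cv2
a=cv2.imread("pics/scene0.png")[170:335,200:365];cv2.imwrite("pics/sc.png",cv2.resize(a,None,fx=3.6,fy=3.6,interpolation=cv2.INTER_CUBIC))
a=cv2.imread("pics/side0.png")[250:380,185:370];cv2.imwrite("pics/sd.png",cv2.resize(a,None,fx=4,fy=4,interpolation=cv2.INTER_CUBIC))
E
```

```text
(no output)
```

View pics/sc.png

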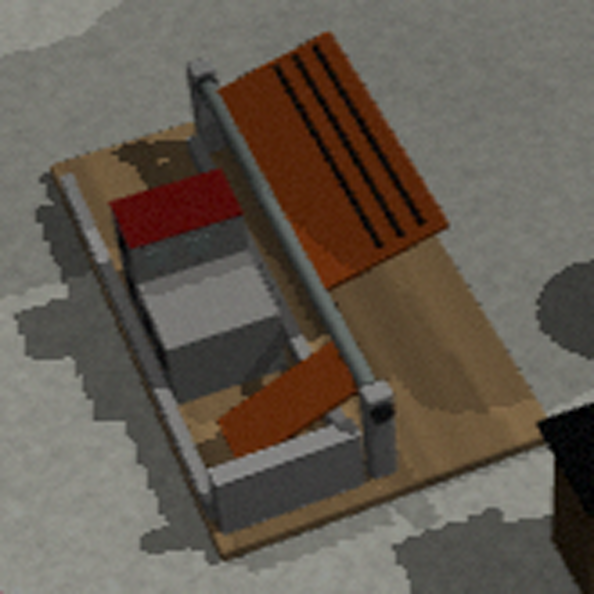

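View pics/sd.png

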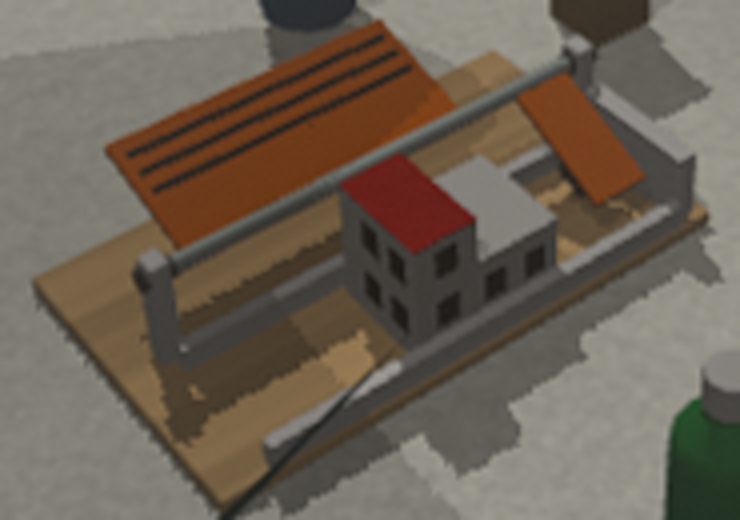

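Crops: base corners in the scene crop are at (222,548), (52,168) and (548,432), with roof corners at (112,203), (220,170), (243,215) and (128,250). In the side crop the base corners are at (37,283), (222,503) and (706,213), with the roof at (340,183), (415,252), (475,215) and (400,153). The lane behind the module is clear. Next I fit the jig and module poses.

```bash
cat > fit.py <<'E'
from rig import *
import numpy as np
from scipy.optimize import least_squares
from scipy.spatial.transform import Rotation as R
np.set_printoptions(precision=4,suppress=True)
C={n:get_calibration(n) for n in("scene","side")}
def proj(n,P):
    T=np.linalg.inv(C[n]['pose']);q=(T[:3,:3]@P.T).T+T[:3,3];q=q@C[n]['K'].T;return q[:,:2]/q[:,2:]
def px(n,c):
    c=np.array(c,float);return c/3.6+[199.6,169.6] if n=="scene" else c/4+[184.6,249.6]
def world(p,P):
    P=np.array(P)/1000.;c,s=np.cos(p[2]),np.sin(p[2]);return np.c_[p[0]+c*P[:,0]-s*P[:,1],p[1]+s*P[:,0]+c*P[:,1],P[:,2]]
def fit(D,x0):
    f=lambda p:np.concatenate([(proj(n,world(p,[d[0] for d in L]))-px(n,[d[1] for d in L])).ravel() for n,L in D.items()])
    r=least_squares(f,x0,loss='soft_l1');return r.x,f(r.x)
E
python3 - <<'E'
from fit import *
J={"scene":[((55,-75,8),(222,548)),((-190,-75,8),(52,168)),((55,75,8),(548,432)),((-20,60.5,69.5),(447,225)),((-155,60.5,69.5),(330,33)),((38,-71,42),(210,472))],
"side":[((-190,75,8),(37,283)),((-190,-75,8),(222,503)),((55,-75,8),(706,213)),((-155,60.5,69.5),(107,148)),((-20,60.5,69.5),(380,22))]}
p,r=fit(J,[.7,-.1,0]);print("jig",p,r.reshape(-1,2))
rc=[(-35,25,66),(-35,-25,66),(-5,-25,66),(-5,25,66)]
M={"scene":list(zip(rc,[(220,170),(112,203),(128,250),(243,215)])),"side":list(zip(rc,[(340,183),(415,252),(475,215),(400,153)]))}
m,r=fit(M,p);print("mod",m,r.reshape(-1,2))
c,s=np.cos(p[2]),np.sin(p[2]);d=m[:2]-p[:2];print("mod in jig",c*d[0]+s*d[1],-s*d[0]+c*d[1],m[2]-p[2])
st=read_state();T=R.from_rotvec(st['orientation']);print(T.as_matrix())
E
```

```text
jig [ 0.6181 -0.0103  0.1762] [[-0.808   1.4038]
 [-1.6318 -1.3423]
 [ 2.5158 -0.8544]
 [ 0.8659 -1.284 ]
 [ 0.1379 -1.4021]
 [-1.3483 -1.276 ]
 [-0.7824 -1.2832]
 [ 1.2425  0.6573]
 [ 2.7651 -0.5432]
 [-0.0234 -0.574 ]
 [ 0.7484 -1.1763]]
mod [ 0.5667 -0.0599  0.1653] [[ 0.4877 -0.9554]
 [-0.4575 -0.6524]
 [ 0.9362 -0.6691]
 [ 0.5288 -0.8183]
 [ 0.2922  0.2337]
 [ 0.3659  0.3746]
 [ 1.3328  0.9789]
 [ 0.9495 -0.1678]]
mod in jig -0.05935397137090781 -0.039798767685413794 -0.01094357916438754
[[-0.0004  0.4428 -0.8966]
 [ 0.0009 -0.8966 -0.4428]
 [-1.     -0.001  -0.    ]]
```

Jig is at (0.618, -0.010) with yaw 0.176. The module is at jig (-59, -40), in the lane centre as it should be. Plan: tool jaws along jig y with the tool at jig y = +4 mm. The left finger goes on the paddle and the right finger behind the module.

Request:
carry_out([
  {"angular": [0.141,0,0],"offset": [0,0,0],"gripper": 0.86},
  {"angular": [0.141,0,0],"offset": [0,0,0],"gripper": 0.86},
  {"angular": [0,0,0],"offset": [0,-0.02,-0.01],"gripper": 0.86},
  {"angular": [0,0,0],"offset": [0,-0.0348,-0.0179],"gripper": 0.86},
  {"angular": [0,0,0],"offset": [0,-0.0348,-0.0179],"gripper": 0.86},
  {"angular": [0,0,0],"offset": [0,-0.0348,-0.0179],"gripper": 0.86},
  {"angular": [0,0,0],"offset": [0,-0.0348,-0.0179],"gripper": 0.86},
  {"angular": [0,0,0],"offset": [0,-0.0348,-0.0179],"gripper": 0.86},
  {"angular": [0,0,0],"offset": [0,-0.0348,-0.0179],"gripper": 0.86},
  {"angular": [0,0,0],"offset": [0,-0.0348,-0.0179],"gripper": 0.86},
  {"angular": [0,0,0],"offset": [0,-0.0348,-0.0179],"gripper": 0.86},
  {"angular": [0,0,0],"offset": [0,-0.0348,-0.0179],"gripper": 0.86},
  {"angular": [0,0,0],"offset": [0,-0.0348,-0.0179],"gripper": 0.86},
  {"angular": [0,0,0],"offset": [0,-0.0348,-0.0179],"gripper": 0.86},
  {"angular": [0,0,0],"offset": [0,-0.0348,-0.0179],"gripper": 0.86},
  {"angular": [0,0,0],"offset": [0,-0.0348,-0.0179],"gripper": 0.86},
  {"angular": [0,0,0],"offset": [0,-0.0348,-0.0179],"gripper": 0.86},
  {"angular": [0,0,0],"offset": [0,-0.0348,-0.0179],"gripper": 0.86},
  {"angular": [0,0,0],"offset": [0,-0.0154,-0.0081],"gripper": 0.86},
  {"angular": [0,0,0],"offset": [0,0,0],"gripper": 0.86},
])

```text
clock: 2.6
ee_pos: [0.4937, -0.0277, 0.2388]
orientation: [2.127, 0.192, -2.128]
wrist_force: [0.5, -0.2, -0.5]
grip_width: 0.0786
```

Request:
carry_out([
  {"angular": [0,0,0],"offset": [0.03,0,0],"gripper": 0.86},
  {"angular": [0,0,0],"offset": [0.04,0,0],"gripper": 0.86},
  {"angular": [0,0,0],"offset": [0.04,0,0],"gripper": 0.86},
  {"angular": [0,0,0],"offset": [0.014,0,0],"gripper": 0.86},
  {"angular": [0,0,0],"offset": [0,0,0],"gripper": 0.86},
])

```text
clock: 3.22
ee_pos: [0.4938, -0.029, 0.1148]
orientation: [2.128, 0.189, -2.13]
wrist_force: [-0.4, -0.4, 0.2]
grip_width: 0.0781
```

```bash
python3 - <<'E'
from fit import *
import cv2
s=read_state();c=get_calibration('wrist');print(s['ee_pos'],s['orientation'])
w=camera('wrist');d=camera('side')
a=cv2.resize(d[240:390,170:370],(800,600),interpolation=cv2.INTER_CUBIC)
cv2.imwrite('pics/w1.png',w);cv2.imwrite('pics/d1.png',a);print(c)
E
```

```text
[ 0.4938 -0.029   0.1148] [ 2.1278  0.1886 -2.1305]
{'K': array([[431.4992,   0.    , 323.668 ],
       [  0.    , 431.4992, 236.2917],
       [  0.    ,   0.    ,   1.    ]]), 'pose': array([[ 0.1745, -0.9484, -0.2646,  0.5697],
       [-0.9847, -0.168 , -0.0472, -0.017 ],
       [ 0.0003,  0.2687, -0.9632,  0.2605],
       [ 0.    ,  0.    ,  0.    ,  1.    ]])}
```

View pics/w1.png

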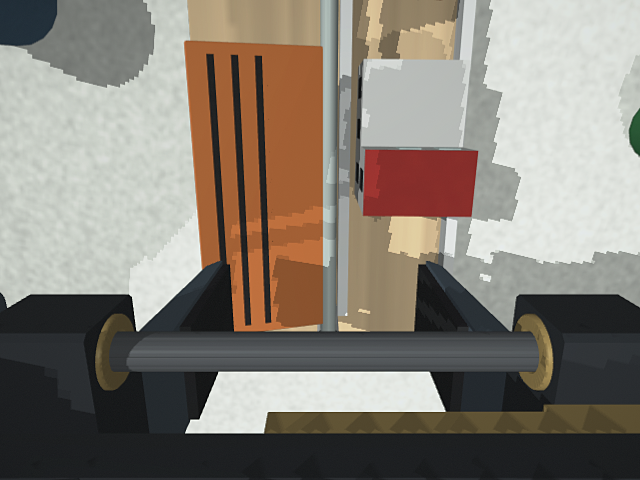

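View pics/d1.png

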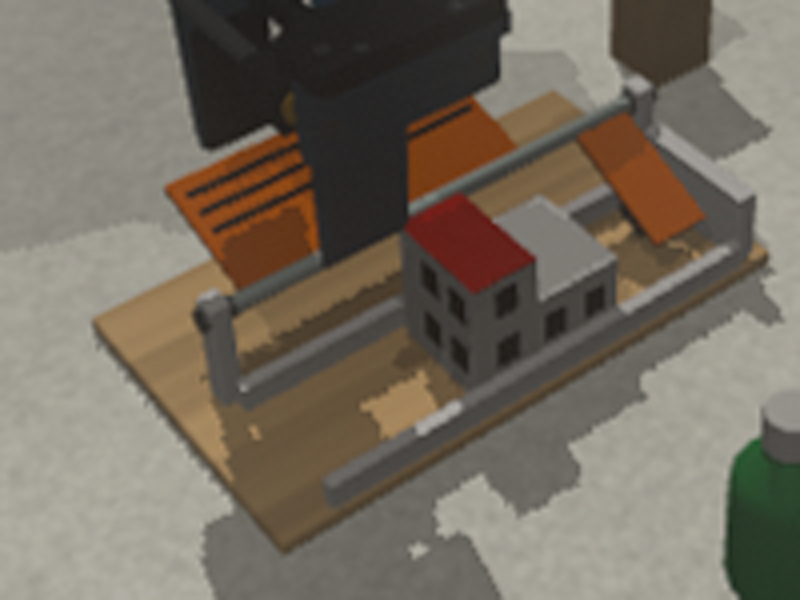

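The wrist view shows both fingertips' front edges at (224,262) and (425,262). The shaft is at column 329 between them, the roof's rear edge is at row 216 (columns 363–473), and the paddle's near edge is at about row 330. I'll check these positions against the fit.

```bash
python3 - <<'E'
from fit import *
c=get_calibration('wrist');p=np.array([.6181,-.0103,.1762])
def at(u,v,z):
    d=c['pose'][:3,:3]@np.linalg.solve(c['K'],[u,v,1]);o=c['pose'][:3,3];return o+d*(z-o[2])/d[2]
def jig(P):
    d=P[:2]-p[:2];a,s=np.cos(p[2]),np.sin(p[2]);return 1000*np.array([a*d[0]+s*d[1],-s*d[0]+a*d[1]])
print("tcp",jig(read_state()['ee_pos']))
for n,u,v,z in[("shaft",330,60,.052),("shaft",330,300,.052),("roofL",363,216,.066),("roofR",473,216,.066),("roofFL",364,149,.066),("roofFR",478,150,.066),("padFL",185,41,.0695),("padFR",322,46,.0545),("padNear",300,330,.06),("tipL",224,262,.09),("tipR",425,262,.09)]:print(n,jig(at(u,v,z)))
E
```

```text
tcp [-124.6476    3.3336]
shaft [-23.1122  -1.1423]
shaft [-140.8866   -1.528 ]
roofL [-92.4501 -16.5103]
roofR [-92.4948 -67.7089]
roofFL [-61.8214 -16.2329]
roofFR [-62.2964 -67.1799]
padFL [-17.8793  58.78  ]
padFR [-17.6032   2.4718]
padNear [-154.0976   14.0497]
tipL [-106.7729   43.7213]
tipR [-106.857   -40.7947]
```

Measurements agree to about 2 mm. Next I press the paddle down to a fingertip height of about 33 mm.

Request:
carry_out([
  {"angular": [0,0,0],"offset": [0.01,0,0],"gripper": 0.86},
  {"angular": [0,0,0],"offset": [0.008,0,0],"gripper": 0.86},
  {"angular": [0,0,0],"offset": [0.005,0,0],"gripper": 0.86},
  {"angular": [0,0,0],"offset": [0.005,0,0],"gripper": 0.86},
  {"angular": [0,0,0],"offset": [0.005,0,0],"gripper": 0.86},
  {"angular": [0,0,0],"offset": [0.005,0,0],"gripper": 0.86},
  {"angular": [0,0,0],"offset": [0.005,0,0],"gripper": 0.86},
  {"angular": [0,0,0],"offset": [0.005,0,0],"gripper": 0.86},
  {"angular": [0,0,0],"offset": [0.005,0,0],"gripper": 0.86},
  {"angular": [0,0,0],"offset": [0.004,0,0],"gripper": 0.86},
  {"angular": [0,0,0],"offset": [0,0,0],"gripper": 0.86},
])

```text
clock: 4.7
ee_pos: [0.4944, -0.0286, 0.0578]
orientation: [2.129, 0.188, -2.129]
wrist_force: [1.0, 0.5, 4.1]
grip_width: 0.0783
```

```bash
python3 - <<'E'
from fit import *
import cv2
s=read_state();print(s['ee_pos'],s['wrist_force'])
d=camera('side')
cv2.imwrite('pics/d2.png',cv2.resize(d[240:390,170:370],(800,600),interpolation=cv2.INTER_CUBIC))
E
```

```text
[ 0.4944 -0.0286  0.0578] [1.0374 0.4542 4.0863]
```

View pics/d2.png

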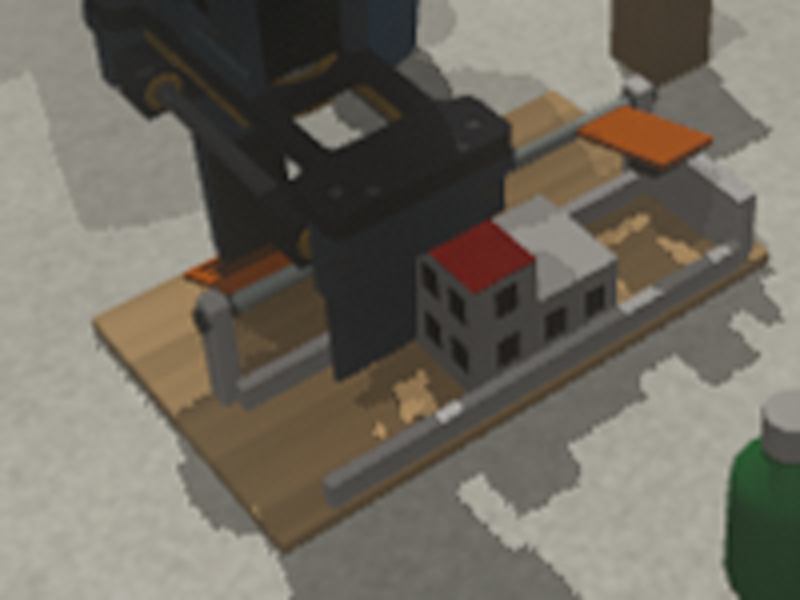

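The flap is open: its plate is raised at (645,135) with 4 N on the paddle, and the right finger is in the lane behind the module. Now I push.

Request:
carry_out([
  {"angular": [0,0,0],"offset": [0,0,-0.005],"gripper": 0.86},
  {"angular": [0,0,0],"offset": [0,0,-0.005],"gripper": 0.86},
  {"angular": [0,0,0],"offset": [0,0,-0.004],"gripper": 0.86},
  {"angular": [0,0,0],"offset": [0,0,-0.003],"gripper": 0.86},
  {"angular": [0,0,0],"offset": [0,0,-0.003],"gripper": 0.86},
  {"angular": [0,0,0],"offset": [0,0,-0.004],"gripper": 0.86},
  {"angular": [0,0,0],"offset": [0,0,-0.004],"gripper": 0.86},
  {"angular": [0,0,0],"offset": [0,0,-0.004],"gripper": 0.86},
  {"angular": [0,0,0],"offset": [0,0,-0.004],"gripper": 0.86},
  {"angular": [0,0,0],"offset": [0,0,-0.004],"gripper": 0.86},
  {"angular": [0,0,0],"offset": [0,0,-0.004],"gripper": 0.86},
])

```text
clock: 6.12
ee_pos: [0.5377, -0.0207, 0.0579]
orientation: [2.129, 0.189, -2.129]
wrist_force: [-3.0, 1.3, 3.0]
grip_width: 0.0788
```

Request:
carry_out([
  {"angular": [0,0,0],"offset": [0,0,-0.004],"gripper": 0.86},
  {"angular": [0,0,0],"offset": [0,0,-0.004],"gripper": 0.86},
  {"angular": [0,0,0],"offset": [0,0,-0.004],"gripper": 0.86},
  {"angular": [0,0,0],"offset": [0,0,-0.004],"gripper": 0.86},
  {"angular": [0,0,0],"offset": [0,0,-0.004],"gripper": 0.86},
  {"angular": [0,0,0],"offset": [0,0,-0.003],"gripper": 0.86},
  {"angular": [0,0,0],"offset": [0,0,-0.003],"gripper": 0.86},
])

```text
clock: 7.0
ee_pos: [0.5632, -0.0162, 0.0579]
orientation: [2.129, 0.189, -2.129]
wrist_force: [-3.1, 1.0, 3.6]
grip_width: 0.0784
```

```bash
python3 - <<'E'
from fit import *
import cv2
s=read_state();print(s['ee_pos'],s['wrist_force'])
d=camera('side')
cv2.imwrite('pics/d3.png',cv2.resize(d[240:390,170:370],(800,600),interpolation=cv2.INTER_CUBIC))
E
```

```text
[ 0.5632 -0.0162  0.0579] [-3.1233  1.017   3.576 ]
```

View pics/d3.png

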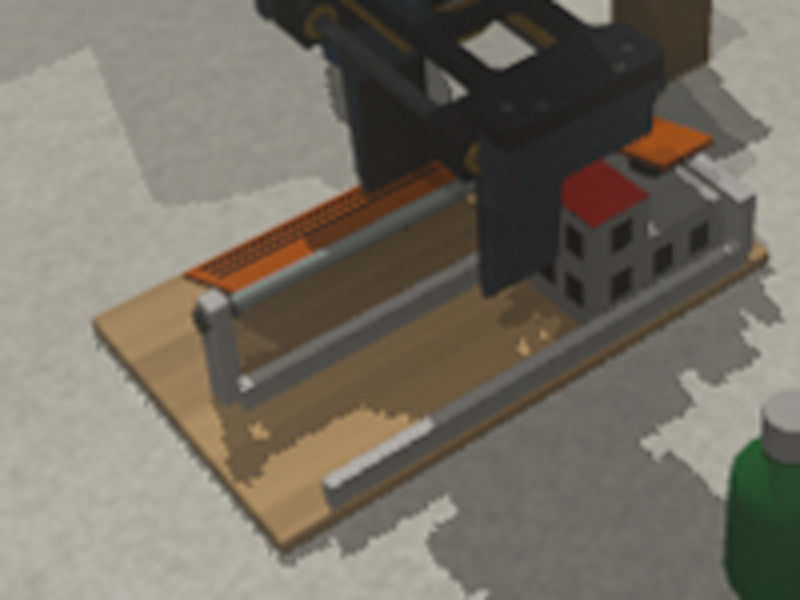

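The module's front is under the raised flap and a few mm short of the stop. I finish slowly while watching the force.

Request:
carry_out([
  {"angular": [0,0,0],"offset": [0,0,-0.002],"gripper": 0.86},
  {"angular": [0,0,0],"offset": [0,0,-0.001],"gripper": 0.86},
  {"angular": [0,0,0],"offset": [0,0,-0.001],"gripper": 0.86},
  {"angular": [0,0,0],"offset": [0,0,-0.001],"gripper": 0.86},
  {"angular": [0,0,0],"offset": [0,0,0],"gripper": 0.86},
])

```text
clock: 7.68
ee_pos: [0.568, -0.0153, 0.0579]
orientation: [2.129, 0.189, -2.129]
wrist_force: [-3.1, 1.6, 3.0]
grip_width: 0.0783
```

Request:
carry_out([
  {"angular": [0,0,0],"offset": [0,0,-0.001],"gripper": 0.86},
  {"angular": [0,0,0],"offset": [0,0,0],"gripper": 0.86},
])

```text
clock: 7.92
ee_pos: [0.5681, -0.0152, 0.0578]
orientation: [2.127, 0.188, -2.131]
wrist_force: [-9.8, -1.2, 8.7]
grip_width: 0.0787
```

Request:
carry_out([
  {"angular": [0,0,0],"offset": [0,0,-0.001],"gripper": 0.86},
  {"angular": [0,0,0],"offset": [0,0,0],"gripper": 0.86},
])

```text
clock: 8.18
ee_pos: [0.5683, -0.0151, 0.0578]
orientation: [2.126, 0.188, -2.133]
wrist_force: [-16.9, -2.2, 14.5]
grip_width: 0.0782
```

```bash
python3 - <<'E'
from fit import *
import cv2
s=read_state();print(s['ee_pos'],s['wrist_force'])
d=camera('side')[250:320,295:370];e=camera('scene')[220:340,220:360]
a=np.hstack([cv2.resize(d,(400,373),interpolation=cv2.INTER_CUBIC),cv2.resize(e,(400,373),interpolation=cv2.INTER_CUBIC)])
cv2.imwrite('pics/d4.png',a)
E
```

```text
[ 0.5683 -0.0151  0.0578] [-16.8986  -2.2475  14.5086]
```

View pics/d4.png

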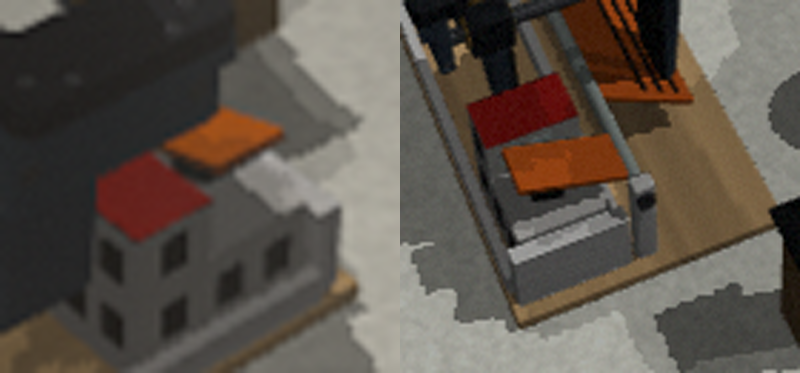

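The module front meets the end stop: force rose to 17 N with no further travel, and the module looks square in the lane. Now I back off the pushing finger 5 mm while still holding the flap, then raise slowly so the flap closes gently.

Request:
carry_out([
  {"angular": [0,0,0],"offset": [0,0,0.002],"gripper": 0.86},
  {"angular": [0,0,0],"offset": [0,0,0.003],"gripper": 0.86},
  {"angular": [0,0,0],"offset": [0,0,0.001],"gripper": 0.86},
  {"angular": [0,0,0],"offset": [0,0,0],"gripper": 0.86},
  {"angular": [0,0,0],"offset": [-0.003,0,0],"gripper": 0.86},
  {"angular": [0,0,0],"offset": [-0.003,0,0],"gripper": 0.86},
  {"angular": [0,0,0],"offset": [-0.003,0,0],"gripper": 0.86},
  {"angular": [0,0,0],"offset": [-0.003,0,0],"gripper": 0.86},
  {"angular": [0,0,0],"offset": [-0.003,0,0],"gripper": 0.86},
  {"angular": [0,0,0],"offset": [-0.004,0,0],"gripper": 0.86},
  {"angular": [0,0,0],"offset": [-0.005,0,0],"gripper": 0.86},
  {"angular": [0,0,0],"offset": [-0.008,0,0],"gripper": 0.86},
  {"angular": [0,0,0],"offset": [-0.015,0,0],"gripper": 0.86},
  {"angular": [0,0,0],"offset": [-0.03,0,0],"gripper": 0.86},
  {"angular": [0,0,0],"offset": [-0.04,0,0],"gripper": 0.86},
  {"angular": [0,0,0],"offset": [-0.04,0,0.02],"gripper": 0.86},
  {"angular": [0,0,0],"offset": [-0.03,0,0.04],"gripper": 0.86},
  {"angular": [0,0,0],"offset": [-0.02,0,0.03],"gripper": 0.86},
  {"angular": [0,0,0],"offset": [0,0,0],"gripper": 0.86},
])

```text
clock: 10.65
ee_pos: [0.4748, -0.0321, 0.2672]
orientation: [2.132, 0.187, -2.125]
wrist_force: [0.8, 0.2, -0.7]
grip_width: 0.0782
```

```bash
python3 - <<'E'
from fit import *
import cv2
s=read_state();print(s['ee_pos'],s['wrist_force'])
d=camera('side')[250:350,235:370];e=camera('scene')[190:340,200:350]
cv2.imwrite('pics/d5.png',np.hstack([cv2.resize(d,(400,296),interpolation=cv2.INTER_CUBIC),cv2.resize(e[20:131],(400,296),interpolation=cv2.INTER_CUBIC)]))
w=camera('wrist');cv2.imwrite('pics/w5.png',w)
c=get_calibration('wrist');np.savez('w5.npz',K=c['K'],pose=c['pose'])
E
```

```text
[ 0.4748 -0.0321  0.2672] [ 0.792   0.2373 -0.6816]
```

View pics/d5.png

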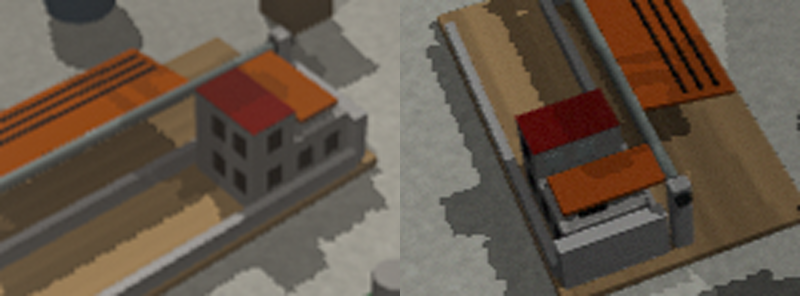

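View pics/w5.png

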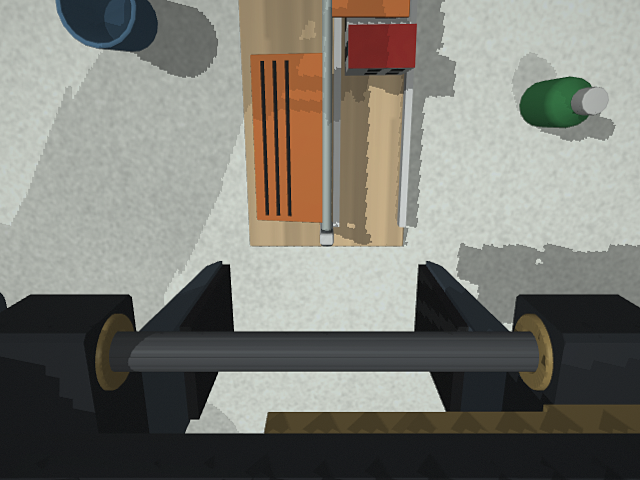

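Flap plate lies down on the module's front part; pot, bottle and tower are standing. A last numeric check of "home" uses the wrist view: roof rear edge at row ~69, base rear edge at row 246 and post at (327,238).

```bash
python3 - <<'E'
from fit import *
c=np.load('w5.npz');p=np.array([.6181,-.0103,.1762])
def at(u,v,z):
    d=c['pose'][:3,:3]@np.linalg.solve(c['K'],[u,v,1]);o=c['pose'][:3,3];return o+d*(z-o[2])/d[2]
def jig(P):
    d=P[:2]-p[:2];a,s=np.cos(p[2]),np.sin(p[2]);return 1000*np.array([a*d[0]+s*d[1],-s*d[0]+a*d[1]])
for n,u,v,z in[("roofRL",347,69,.066),("roofRR",414,67,.066),("roofFL",348,24,.066),("roofFR",416,24,.066),("baseRear",330,246,.008),("padNearL",258,220,.0695),("padFarL",252,54,.0695)]:print(n,jig(at(u,v,z)))
# side + scene: predicted pixels of module (home) in crop d5 coordinates
q=world(p,[(-32,-15,66),(-32,-65,66),(-2,-65,66)])
s=proj("side",q);print((s-[235,250])*[400/135,2.96]);s=proj("scene",q);print((s-[200,210])*[400/150,296/111]+[400,0])
E
```

```text
roofRL [-32.7325 -15.3969]
roofRR [-31.3547 -65.5055]
roofFL [ -1.9565 -15.6996]
roofFR [ -1.9772 -65.3393]
baseRear [-188.6349   -4.0526]
padNearL [-147.9881   55.491 ]
padFarL [-22.7196  54.738 ]
[[197.1398  87.5321]
 [255.4627 134.1607]
 [298.2908 110.4738]]
[[599.6602  86.9657]
 [514.1221 115.1877]
 [531.8098 153.1917]]
```

```bash
python3 -c "
from rig import *
print(read_state()['clock'],sign_off())"
```

```text
the job is handed in; nothing more can be done
10.8 None
```

The module is home against the end stop and clamped by the flap, and I handed the job in at about 10.8 s.

**What I did:** The left fingertip pressed the paddle down with about 4 N, and the flap opened. I aimed for a flap value of about 0.7. Holding it there, the right fingertip pushed the module about 60 mm along the lane until it met the stop. There the wrist force rose from about 5 N to 22 N with no further travel. I then backed the pushing finger off 5 mm and raised the tool slowly so the flap closed onto the module, and moved the arm clear.

**Last checks:**
- **Module position:** the wrist picture puts the roof's rear edge at jig x of about -32 mm, which is where it should be when home. The module sits straight in the lane, and the side and scene views agree to about 1 mm.
- **Flap:** it rests on the module's front part in both views, and the arm touches nothing. I judged it clamped by eye, because there is no direct reading of the flap angle.
- **Other objects:** the pot and bottle look undisturbed in the last wrist picture. Only the foot of the tower shows in the last views, where it always was.

**What disagreed:** my fit of the jig's pose differed from the wrist-camera measurements by about 1–2 mm. Some base corners were off by up to 3 pixels. Contact at the stop came 2–4 mm sooner than I had estimated from assuming the finger was 32 mm wide. The finger's front edge as measured in the picture accounts for about 2 mm of that.

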